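# Peel one oiled cover off the pile and present it to the fork sensor

### The arm

A 7-joint arm with a two-finger parallel gripper is mounted at the origin on a cart in front of the work surface, level with it; the furniture and walls round the work are solid. World frame = base frame: x ahead of the robot, y to its left, z up, the work surface at z = 0. Lengths are in mm, angles in rad, forces in N, time in s.
With the tool pointing down it reaches from about 425 to 950 mm from the base axis. Payload 16.7 kg.
Tool frame: the origin (TCP) lies midway between the tips of the shut fingers; the grasp point (between the pads) lies 19 mm behind it; z points along the fingers, y is the line along which they close (so a half turn about z gives the same grasp; the last joint's range is limited). The gripper opens to 94 mm and grips with 3 to 60 N. Pads are 16 mm wide; open, the fingers measure 119 mm over their backs; the gripper's body (75 mm by 177 mm) begins 78 mm behind the grasp point.
Start: joints at [-1.373, 0.426, 0.074, 1.606, -0.034, 1.111, -0.067], TCP at [230.063, 634.544, 205.467] pointing down, gripper open.
Joint ranges: [-2.85, 2.85], [-0.5, 2.14], [-1.23, 1.37], [0.21, 2.46], [-1.02, 4.16], [0.16, 2.05], [-2.73, 2.73]. Speed limits (rad/s): [1.89, 1.89, 2.39, 2.39, 3.01, 3.01, 3.01].

### API

Orientations are given as a 3x3 rotation matrix whose columns are the frame's x, y, z axes.
In Python, from bench import robot gives the robot as it stands.
- The arm moves only by the tool apply_moves, never from a script. Its argument "increments" is text: rows parted by semicolons, each of 5 numbers parted by spaces: the closure, from 0 (fully open) to 1 (shut), then the shift along the tool's x, y, z in m, then the turn about the tool's z in rad. In form: claw tx ty tz spin; .... A call has 1 to 5 rows; each row shifts and turns the commanded pose from where the row before left it, along the tool's axes as they then stand; what a row does not reach is not made up. A row lasts 1/10 s, in which the tool goes at most 50 mm and 8.59 degrees, less where a joint would pass 70% of its speed; a pose out of reach is approached as far as the arm can. A call with a gripper value outside its range is refused whole. The fingers move at their own pace and stop on an object; "squeeze" is the grip in N (left out, the last holds). Time passes only in rows, so rows that do not move let the fingers close. It gives the time, the measured TCP pose, the force, the opening and the grip force at its end, in the units of the state.
- robot.get_state(): the state, without advancing time (a new reading comes with each control period).
- robot.read_camera(name): name is "scene" or "top" or "wrist"; returns the picture (400x640x3 uint8, red, green, blue); there is no depth.
- robot.camera_model(name): a dict with "fovy" (degrees; the focal length in pixels is half the picture's height over the tangent of half this angle, whatever the lens; pixels are square), "cx", "cy" (the principal point, pixels), "dist" ([k1, k2, p1, p2, k3] as OpenCV has them; the pictures are not rectified), "world_from_camera" (4x4, takes a point from camera to world coordinates). Camera axes: x right, y up, looking along -z (the intrinsics and any distortion apply to the point x, -y, -z); pixel columns grow to the right and rows downward; lengths in mm; the calibration is good to about 2 mm. A picture is of the moment at which its call begins: read the wrist's pose just before it. camera_model takes no time and is no camera call; for the wrist camera it gives the pose at the moment of the call.
- robot.hand_in(): hands the job in; it is judged then, once.
The state is a dict: "time": time; "joint_pos": joint angles; "dq": joint speeds; "effort": joint torques, N m; "eef_pos": TCP position; "tcp_rot": TCP orientation; "force": force on the tool from outside, world axes, zero at the start; "moment": the same for the moment, N m; "width": finger opening in mm; "grip_force": force on a finger pad.
Only numpy, scipy, OpenCV 4.12 (cv2) and the standard library are available. Lean on these libraries where they do the work, as an engineer would, in place of code of your own. Each camera call takes 0.05 s, during which the arm holds its last target. There are 200 camera calls.

### The job

Press the stack lifter's pedal down to its stop, so that its pawls catch the pile of nested, oiled sheet-metal covers in the raised position, and let the pedal come back up. Then take the top cover by the square boss at its corner and peel it off past the sprung separator fingers: raise that corner first, while the opposite corner still rests on the pile, and leave the next cover behind in its place on the raised pile. Present the cover to the double-part check: hold it level in the gap of the fork sensor so that it cuts the beam, without touching the fork or disturbing anything else, and finish while still holding it there - do not put it down or let go.

Things in the scene. Friction and masses are not known exactly. Their poses are not given: they have to be found in the camera images.
- lifter: Stack lifter, fixed: grey open magazine 184 x 99 mm, rim 100 mm high, on a dark base 200 x 132 mm; pedal in front (-x). Pressing the pedal home lifts the pile 31 mm; let go, it drops 6 mm onto sprung pawls and stays 25 mm above its start, even if pushed down gently. Pile down: no room for fingers round the boss. Origin: centre of the base's underside. Yaw at most 0.25 rad.
- pedal (a joint): Pedal angle, rad: 0 = up (rest), 0.46 = down on its stop. It turns about a hinge along the lifter's y, at x = -104, z = 26 mm in the lifter's frame, and springs back when let go. Pressed straight down on the middle of the pad it takes up to 18 N, unevenly, as the pile clicks past the pawls.
- pedal_pad (a point): Middle of the pedal's ribbed black rubber face, 52 mm (lifter's y) x 40 mm. At rest it lies about 189 mm in front of the lifter's origin (-x), 57 mm above the table, and slopes 0.28 rad, front edge higher; on its stop it is about 16 mm above the table, 194 mm in front.
- top_cover: Top cover: pressed steel, about 0.14 kg, pan 12 mm deep in a flat flange 120 (x) x 88 (y) x 2.5 mm, ear with boss at corner -x, +y. Origin: centre of the flange's underside (78 mm above the table, raised 103), axes along the lifter's. It rests on the next cover by pips 6.5 mm high under its 4 corners, at (+-54, +-38.5) mm, and nests loosely (about 2 mm play).
- top_boss (a point): Middle of the top face of the top cover's solid square boss, with a dark tapped hole: 14 x 14 mm, 13 mm high above its 30 x 26 mm ear, sides along the cover's x and y. It is at (-73, 31, 15.5) mm in the top cover's frame; the ear's upper face is at z = 2.5 mm. With the pile raised, fingers have room on all four sides.
- top_far_corner (a point): The corner of the top cover's flange opposite to the boss, underside: (60, -44, 0) mm in the cover's frame; it has no boss. Four sprung steel separator fingers, on both long sides at x = +-38 mm of the lifter, lean 2 to 3 mm over the raised flange, tops 124 mm above the table. Each gives way to 2 to 3 N and is passed when the flange beside it has risen some 13 mm.
- next_cover: Next cover, the same part turned end for end (yaw + pi), 9 mm lower, so its boss stands at the other corner of the pile, just past the top cover's far corner and 9 mm lower than the top one's boss. It must stay on the pile. Under it are three more covers stuck fast together (0.42 kg).
- detector: Fork sensor on a stand, fixed: C-shaped aluminium fork on a post, base 90 x 80 mm. Two level arms, 24 mm wide, 16 mm thick, one above the other; the gap between them is from z = 115 to 165 mm and open to the detector's -x: arm tips at x = -68, closed back at x = +12 mm. Top of all: 192 mm. Origin on the table; turned at most 0.35 rad from the world axes.
- beam (a point): Middle of the beam that runs vertically between the lenses of the two arms: (-50, 0, 140) mm in the detector's frame, 18 mm inside the arm tips.
- oiler: Oiler bottle, standing, 32 mm wide, 108 mm high; bystander. Origin at the centre of its foot.
- brush: Flat brush, 142 mm long, lying; bystander. Origin near its middle, on the table.
- setup_block: Ground steel block 50 x 50 x 25 mm; bystander. Origin at the centre of its underside.

How it is judged:
By the outcome, as a careful person would: the job done as asked, in the order asked, and still so for the second after the job is handed in, while the arm keeps its last pose, push and grip.
It also fails if it takes over 54 s, if anything falls off the work surface, if the arm or the gripper's body presses on something with over 40 N, if the wrist force passes 120 N, or if a joint passes its speed limit or range.

## Working session

There is one attempt and no reset: what is moved stays moved. The work goes in short steps, Python scripts to look and compute and a tool call to move; the robot and the scene stay as the last step left them, time stands still between calls to the robot, and variables do not carry over. Pictures are saved under pics/ and viewed, at most 10 in all, crops included, and the job is handed in when it is done.

Besides the shell and the picture viewer there is one more tool, called after "Call:" as name(argument=value, ...) on one line, values as JSON. apply_moves: Moves the arm, as the interface text tells. Its arguments: {"type":"object","properties":{"increments":{"type":"string"},"squeeze":{"type":"number"}},"required":["increments"]}

```bash
mkdir -p pics; ls; cat > h.py <<'E'
import numpy as np, cv2
from bench import robot
def K(m):
    f=200/np.tan(np.radians(m["fovy"])/2)
    return np.array([[f,0,m["cx"]],[0,f,m["cy"]],[0,0,1.]]),np.array(m["dist"],float)
def proj(m,P):
    T=np.linalg.inv(np.array(m["world_from_camera"])); T=np.diag([1,-1,-1,1])@T
    k,d=K(m); return cv2.projectPoints(np.array(P,float).reshape(-1,3),cv2.Rodrigues(T[:3,:3])[0],T[:3,3],k,d)[0].reshape(-1,2)
def onplane(m,uv,z):
    k,d=K(m); n=cv2.undistortPoints(np.array(uv,float).reshape(-1,1,2),k,d).reshape(-1,2)
    W=np.array(m["world_from_camera"]); r=np.c_[n[:,0],-n[:,1],-np.ones(len(n))]@W[:3,:3].T
    o=W[:3,3]; return o+r*((np.broadcast_to(z,len(n))-o[2])/r[:,2])[:,None]
def save(name,f): 
    im=robot.read_camera(name); cv2.imwrite(f,im[:,:,::-1]); return im
E
python3 - <<'E'
from h import *
s=robot.get_state(); print(s["time"],s["eef_pos"],np.round(s["tcp_rot"],3),s["width"],s["force"])
save("scene","pics/s0.png");save("top","pics/t0.png")
for n in("scene","top"):
    m=robot.camera_model(n);print(n,m["fovy"],m["dist"],np.round(m["world_from_camera"],2).tolist())
E
```

```text
pics
0.0 [229.92760084 634.15620448 204.77243387] [[-0.94   0.341 -0.   ]
 [ 0.341  0.94  -0.001]
 [-0.    -0.001 -1.   ]] 94.43727837878026 [-0.10903522  0.47453294  0.65046737]
scene 53.32505579204814 [-0.09822112  0.          0.          0.          0.        ] [[-0.88, 0.33, -0.35, 300.86], [-0.48, -0.58, 0.66, 662.47], [0.01, 0.74, 0.67, 709.56], [0.0, 0.0, 0.0, 1.0]]
top 50.45494945156577 [-0.09292726  0.          0.          0.          0.        ] [[-0.03, 0.98, -0.18, 426.83], [-1.0, -0.02, 0.02, 89.26], [0.02, 0.18, 0.98, 1081.11], [0.0, 0.0, 0.0, 1.0]]
```

View pics/t0.png

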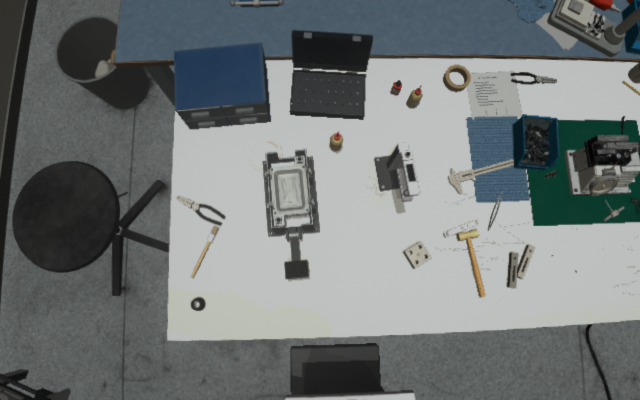

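View pics/s0.png

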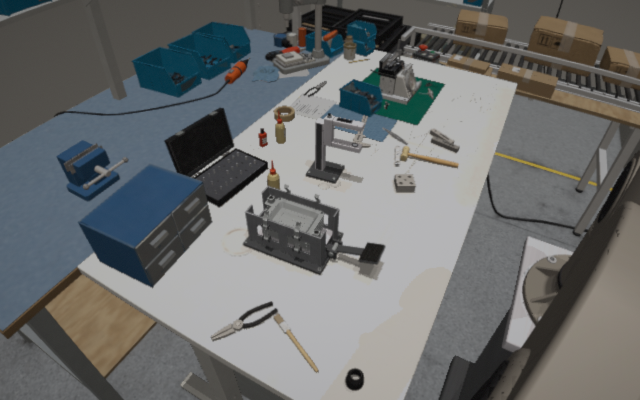

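```bash
python3 - <<'E'
from h import *
t=cv2.imread("pics/t0.png"); s=cv2.imread("pics/s0.png")
a=cv2.resize(t[130:290,240:450],None,fx=3.8,fy=3.8,interpolation=cv2.INTER_CUBIC)
cv2.imwrite("pics/t0c.png",a[:600,:800])
b=cv2.resize(s[100:280,225:425],None,fx=3.3,fy=3.3,interpolation=cv2.INTER_CUBIC); cv2.imwrite("pics/s0c.png",b[:600,:800])
m=robot.camera_model("top")
print(onplane(m,[(291,195),(297,270),(405,175),(336,142),(206,250),(417,255)],[50,50,100,0,0,0]).round())
E
```

```text
[[ 640.  132.   50.]
 [ 455.  121.   50.]
 [ 672. -144.  100.]
 [ 791.   12.    0.]
 [ 513.  353.    0.]
 [ 485. -185.    0.]]
```

View pics/t0c.png

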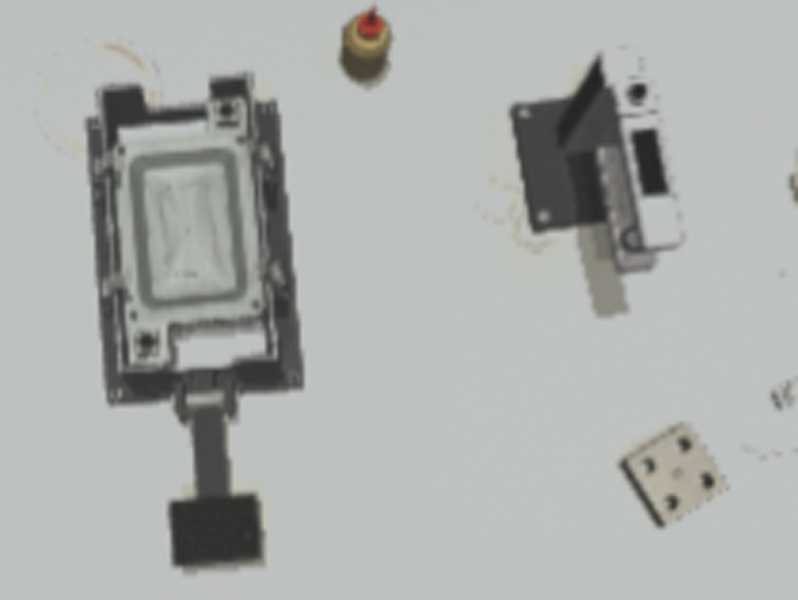

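View pics/s0c.png

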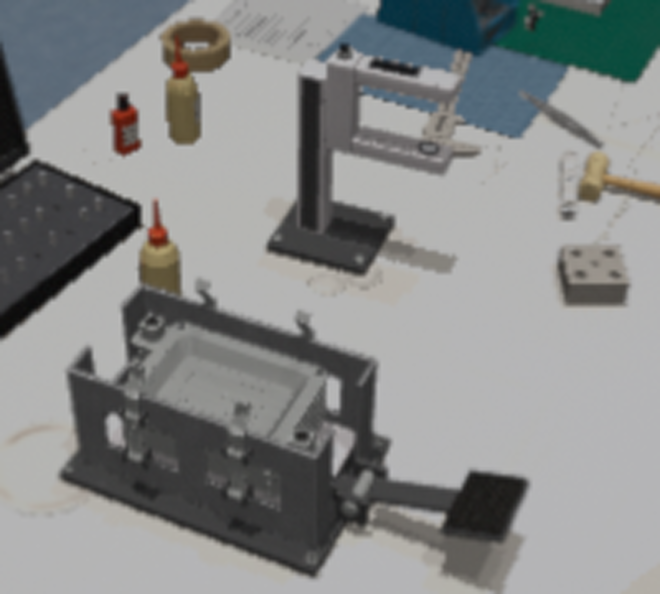

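```bash
cat >> h.py <<'E'
def tri(obs):
    "obs: list of (model,uv)"
    from scipy.optimize import least_squares
    return least_squares(lambda P:np.concatenate([(proj(m,P)[0]-uv) for m,uv in obs]),[600,50,100.])
E
python3 - <<'E'
from h import *
t=robot.camera_model("top");s=robot.camera_model("scene")
T=lambda u,v:(t,np.array([240+u/3.8,130+v/3.8])-0.4); S=lambda u,v:(s,np.array([225+u/3.3,100+v/3.3])-0.4)
for n,a,b,z in [("boss",(147,342),(303,435),93.5),("next",(226,110),(152,323),84.5),("pad",(217,533),(486,503),57),("lens",(632,238),(428,148),115)]:
    r=tri([T(*a),S(*b)]); print(n,r.x.round(1),r.cost.round(2),onplane(t,T(*a)[1],z).round(1),onplane(s,S(*b)[1],z).round(1))
B=onplane(t,[T(*q)[1] for q in [(88,120),(108,403),(302,387)]],10);print("base",B.round(1))
print("det base screws",onplane(t,[T(*q)[1] for q in [(520,108),(540,217)]],8).round(1))
print("det arm upper left edge top z192",onplane(t,[T(*q)[1] for q in [(638,115),(645,245),(685,247)]],181).round(1))
m=robot.camera_model("wrist");print(m["fovy"],np.round(m["world_from_camera"],2).tolist())
E
```

```text
boss [572.2 160.9  96.9] 0.01 [[572.4 161.1  93.5]] [[574.  158.2  93.5]]
next [722.6 109.5  85.4] 0.0 [[722.7 109.5  84.5]] [[723.3 108.7  84.5]]
pad [457.1 121.8  55.7] 0.43 [[455.4 121.3  57. ]] [[458.1 123.1  57. ]]
lens [ 625.5 -138.6  119. ] 0.0 [[ 626.2 -139.6  115. ]] [[ 627.7 -144.   115. ]]
base [[740.1 206.1  10. ]
 [544.4 193.6  10. ]
 [551.8  64.1  10. ]]
det base screws [[ 742.3  -92.8    8. ]
 [ 664.5 -102.3    8. ]]
det arm upper left edge top z192 [[ 685.8 -132.6  181. ]
 [ 608.3 -131.2  181. ]
 [ 606.6 -154.5  181. ]]
68.31125075570384 [[0.34, -0.92, -0.21, 167.33], [0.94, 0.33, 0.08, 656.65], [-0.0, -0.23, 0.97, 385.04], [0.0, 0.0, 0.0, 1.0]]
```

Call:
apply_moves(increments="1 0 0 0 -0.14; 1 0 0 0 -0.14; 1 0 0 0 -0.138; 1 -0.016 -0.0439 0 0; 1 -0.016 -0.0439 0 0", squeeze=20)

```text
time: 0.6
eef_pos: [267.8, 548.3, 204.5]
tcp_rot: [[-0.997, -0.072, -0.001], [-0.072, 0.997, -0.001], [0.001, -0.001, -1.0]]
force: [1.2, 0.4, -0.2]
width: 57.3
grip_force: 0.0
```

Call:
apply_moves(increments="1 -0.016 -0.0439 0 0; 1 -0.016 -0.0439 0 0; 1 -0.016 -0.0439 0 0; 1 -0.016 -0.0439 0 0; 1 -0.016 -0.0439 0 0")

```text
time: 1.1
eef_pos: [363.7, 333.9, 205.4]
tcp_rot: [[-0.998, -0.07, -0.0], [-0.07, 0.998, -0.0], [0.0, -0.0, -1.0]]
force: [1.1, -0.1, 0.4]
width: 17.6
grip_force: 0.0
```

Call:
apply_moves(increments="1 -0.016 -0.0439 0 0; 1 -0.016 -0.0439 0 0; 1 -0.016 -0.0439 0 0; 1 0 0 0 0; 1 0 0 0 0")

```text
time: 1.6
eef_pos: [420.7, 207.0, 205.5]
tcp_rot: [[-0.998, -0.068, -0.0], [-0.068, 0.998, 0.0], [0.0, 0.0, -1.0]]
force: [-1.4, 0.6, -0.3]
width: 0.7
grip_force: 0.0
```

Call:
apply_moves(increments="1 -0.0155 -0.0437 0 0; 1 -0.0155 -0.0437 0 0; 1 0 0 0.04 0; 1 0 0 0.045 0; 1 0 0 0.045 0")

```text
time: 2.1
eef_pos: [457.5, 124.1, 74.3]
tcp_rot: [[-0.997, -0.071, 0.001], [-0.071, 0.997, 0.001], [-0.001, 0.001, -1.0]]
force: [2.1, 1.4, -0.0]
width: 0.5
grip_force: 0.0
```

```bash
python3 - <<'E'
from h import *
s=robot.get_state(); print(s["time"],s["eef_pos"],s["force"])
im=save("wrist","pics/w1.png")
E
```

```text
2.1 [457.49525743 124.06665473  74.27891137] [ 2.10600746  1.44643545 -0.00279053]
```

View pics/w1.png

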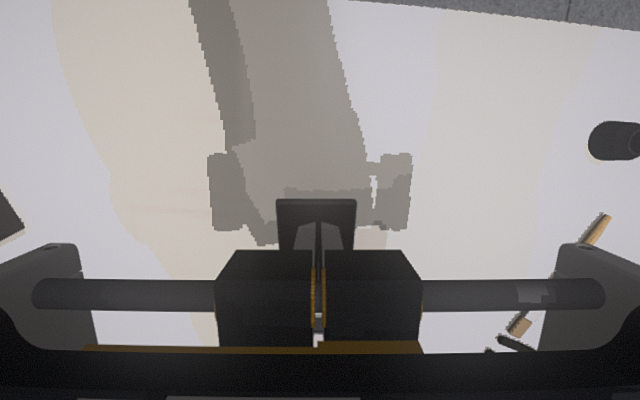

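Call:
apply_moves(increments="1 0 0 0.012 0; 1 0.001 0 0.008 0; 1 0.001 0 0.008 0; 1 0.001 0 0.008 0; 1 0.001 0 0.008 0")

```text
time: 2.65
eef_pos: [454.5, 123.7, 33.2]
tcp_rot: [[-0.997, -0.071, 0.002], [-0.071, 0.997, 0.002], [-0.002, 0.002, -1.0]]
force: [-2.7, -1.4, 10.3]
width: 0.5
grip_force: 5.1
```

Call:
apply_moves(increments="1 0.001 0 0.007 0; 1 0 0 0.005 0; 1 0 0 0.003 0; 1 0 0 0 0; 1 0 0 0 0")

```text
time: 3.15
eef_pos: [454.4, 123.7, 18.6]
tcp_rot: [[-0.997, -0.071, 0.003], [-0.071, 0.998, 0.002], [-0.004, 0.002, -1.0]]
force: [-0.9, -2.2, 10.0]
width: 0.6
grip_force: 4.8
```

Call:
apply_moves(increments="1 0 0 0.003 0; 1 0 0 0.003 0; 1 0 0 0 0; 1 0 0 0 0")

```text
time: 3.55
eef_pos: [455.0, 123.8, 14.9]
tcp_rot: [[-0.998, -0.07, 0.004], [-0.07, 0.998, 0.004], [-0.005, 0.003, -1.0]]
force: [-17.3, -7.2, 76.5]
width: 0.5
grip_force: 39.5
```

Call:
apply_moves(increments="0.9 0 0 -0.02 0; 0.8 0 0 -0.03 0; 0.75 0 0 -0.045 0; 0.75 0 0 -0.045 0; 0.75 0 0 -0.045 0")

```text
time: 4.05
eef_pos: [452.8, 122.9, 199.4]
tcp_rot: [[-0.998, -0.07, 0.003], [-0.07, 0.998, 0.001], [-0.003, 0.001, -1.0]]
force: [0.9, 0.6, -1.0]
width: 23.6
grip_force: 0.0
```

```bash
python3 - <<'E'
from h import *
s=robot.get_state(); print(s["time"],s["eef_pos"],s["force"],s["width"],np.round(s["joint_pos"],2))
a=save("top","pics/t1.png")[130:290,240:345]; b=save("scene","pics/s1.png")[140:290,225:405]
a=cv2.resize(a,(394,600),interpolation=2)[:,:,::-1]; b=cv2.resize(b,(400,333),interpolation=2)[:,:,::-1]
o=np.zeros((600,800,3),np.uint8);o[:,:394]=a;o[:333,400:]=b;cv2.imwrite("pics/c1.png",o)
E
```

```text
4.05 [452.7801015  122.86204798 199.41551964] [ 0.89332156  0.60294922 -1.01710511] 23.595537487535964 [-0.71  0.08  0.33  2.08 -0.03  0.98  1.28]
```

View pics/c1.png

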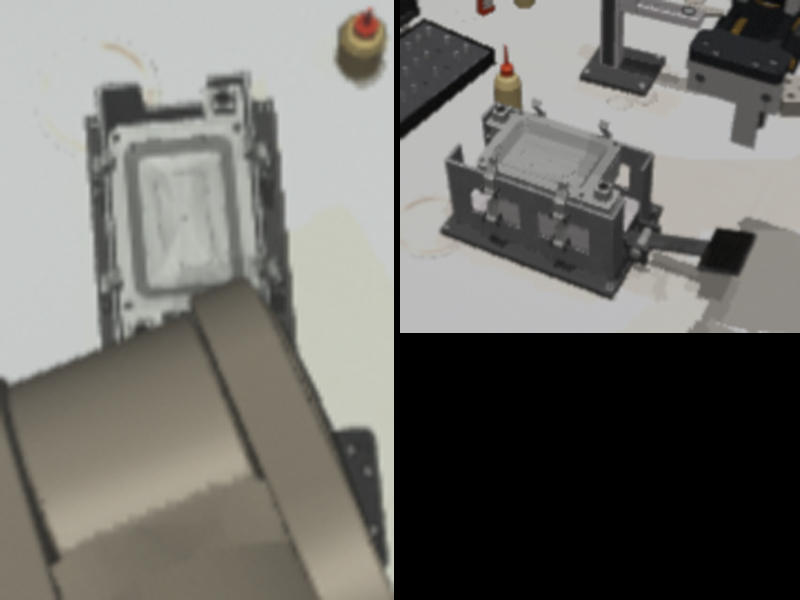

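Call:
apply_moves(increments="0.75 -0.0305 0.0074 0 0; 0.75 -0.0305 0.0074 0 0; 0.75 -0.0305 0.0074 0 0; 0.75 -0.0305 0.0074 0 0; 0.75 0 0 0 -0.1428")

```text
time: 4.65
eef_pos: [575.1, 162.5, 196.8]
tcp_rot: [[-0.977, -0.213, 0.003], [-0.213, 0.977, 0.001], [-0.003, 0.0, -1.0]]
force: [0.0, -1.0, -0.3]
width: 23.4
grip_force: 0.0
```

Call:
apply_moves(increments="0.75 0 0 0 -0.1428; 0.75 0 0 0 -0.1428; 0.75 0 0 0 -0.1428; 0.75 0 0 0 -0.1428; 0.75 0 0 0 -0.1428")

```text
time: 5.15
eef_pos: [572.5, 161.2, 197.4]
tcp_rot: [[-0.595, -0.804, 0.002], [-0.804, 0.595, 0.001], [-0.002, -0.001, -1.0]]
force: [-0.1, -0.7, 0.4]
width: 23.6
grip_force: 0.0
```

Call:
apply_moves(increments="0.75 0 0 0 -0.1428; 0.75 0 0 0 -0.1428; 0.75 0 0 0 -0.1428; 0.75 0 0 0 -0.1428; 0.75 0 0 0 -0.1428")

```text
time: 5.65
eef_pos: [571.6, 161.1, 194.8]
tcp_rot: [[-0.007, -1.0, -0.003], [-1.0, 0.007, -0.004], [0.004, 0.003, -1.0]]
force: [0.6, 0.2, -1.3]
width: 23.3
grip_force: 0.0
```

```bash
python3 - <<'E'
from h import *
s=robot.get_state(); print(s["time"],s["eef_pos"],np.round(s["tcp_rot"],3).tolist(),s["width"],np.round(s["joint_pos"],2))
m=robot.camera_model("wrist"); save("wrist","pics/w2.png"); np.save("w2.npy",np.array(m["world_from_camera"]))
print(proj(m,[(572.3,160.8,118.5)]),m["cx"],m["cy"],m["dist"])
print(onplane(robot.camera_model("scene"),[(316.0,224.7)],118.5))
E
```

```text
5.65 [571.56555176 161.07714546 194.75898292] [[-0.007, -1.0, -0.003], [-1.0, 0.007, -0.004], [0.004, 0.003, -1.0]] 23.283637158941726 [-0.32  0.31 -0.08  1.8   0.03  1.04  2.72]
[[315.51019853 206.01659088]] 317.961057056727 200.02803066110263 [-0.03278549  0.          0.          0.          0.        ]
[[572.71737575 162.60503143 118.5       ]]
```

View pics/w2.png

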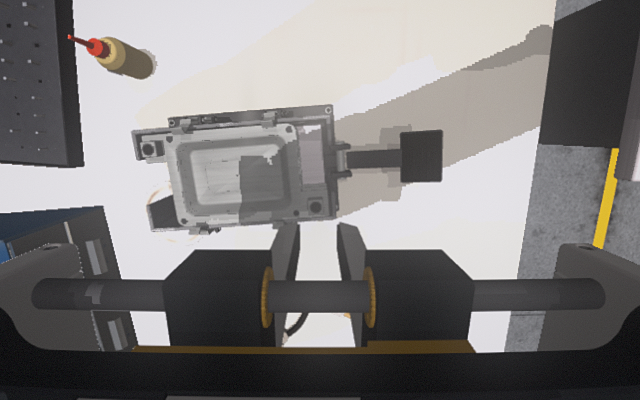

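Call:
apply_moves(increments="0.75 0 0 0 0.148; 0.75 0 0 0 0.148; 0.75 0 0 0 0.148; 0.75 0 0 0 0.148; 0.75 0 0 0 0.148")

```text
time: 6.2
eef_pos: [571.6, 160.2, 194.3]
tcp_rot: [[-0.689, -0.725, -0.004], [-0.725, 0.689, -0.003], [0.005, 0.001, -1.0]]
force: [0.6, -0.6, -0.5]
width: 23.8
grip_force: 0.0
```

Call:
apply_moves(increments="0.75 0 0 0 0.148; 0.75 0 0 0 0.148; 0.75 0 0 0 0.148; 0.75 0 0 0 0.148; 0.75 0 0 0 0.148")

```text
time: 6.7
eef_pos: [571.6, 160.3, 194.4]
tcp_rot: [[-0.998, -0.071, -0.004], [-0.07, 0.998, -0.002], [0.004, -0.002, -1.0]]
force: [0.5, 0.8, -1.5]
width: 23.5
grip_force: 0.0
```

Call:
apply_moves(increments="0.75 0 0 0 0.148; 0.75 0 0 0 0.148; 0.75 0 0 0 0.148; 0.75 0 0 0 0.148; 0.75 0 0 0 0.148")

```text
time: 7.2
eef_pos: [571.6, 160.4, 194.4]
tcp_rot: [[-0.784, 0.62, -0.004], [0.62, 0.784, -0.002], [0.002, -0.004, -1.0]]
force: [-0.0, 0.8, -0.2]
width: 23.6
grip_force: 0.0
```

Call:
apply_moves(increments="0.75 0 0 0 0.148; 0.75 0 0 0 0.148; 0.75 0 0 0 0.148; 0.75 0 0 0 0.148; 0.75 0 0 0 0")

```text
time: 7.7
eef_pos: [571.5, 160.5, 194.1]
tcp_rot: [[-0.308, 0.951, -0.004], [0.951, 0.308, -0.002], [-0.001, -0.005, -1.0]]
force: [-0.2, -0.5, 0.1]
width: 23.5
grip_force: 0.0
```

```bash
python3 - <<'E'
from h import *
s=robot.get_state(); r=s["tcp_rot"];print(s["time"],s["eef_pos"],np.arctan2(r[1][1],r[0][1]),s["width"],np.round(s["joint_pos"],2))
E
```

```text
7.7 [571.49925131 160.51075725 194.12653054] 0.3131961206568212 23.459237984980533 [-0.72  0.32  0.42  1.82 -0.15  1.03  0.07]
```

Call:
apply_moves(increments="0.75 0 0 0 0.122; 0.75 0.001 0 0 0.121; 0.75 0 0 0.03 0; 0.75 0 0 0.03 0; 0.75 0 0 0 0")

```text
time: 8.2
eef_pos: [568.8, 160.6, 130.5]
tcp_rot: [[-0.078, 0.997, -0.009], [0.997, 0.078, -0.005], [-0.004, -0.01, -1.0]]
force: [-1.0, -0.6, -0.1]
width: 23.5
grip_force: 0.0
```

```bash
python3 - <<'E'
from h import *
s=robot.get_state(); r=s["tcp_rot"];print(s["time"],s["eef_pos"],np.arctan2(r[1][1],r[0][1]),s["width"],s["force"])
m=robot.camera_model("wrist"); im=save("wrist","pics/w3.png")
print(proj(m,[(571.6,161.6,118.5),s["eef_pos"]]))
E
```

```text
8.2 [568.8491167  160.58991165 130.54306524] 0.07802290776694386 23.517530540523214 [-0.96337116 -0.59814178 -0.10688486]
[[323.84906947 228.32714397]
 [319.65469525 235.51208967]]
```

View pics/w3.png

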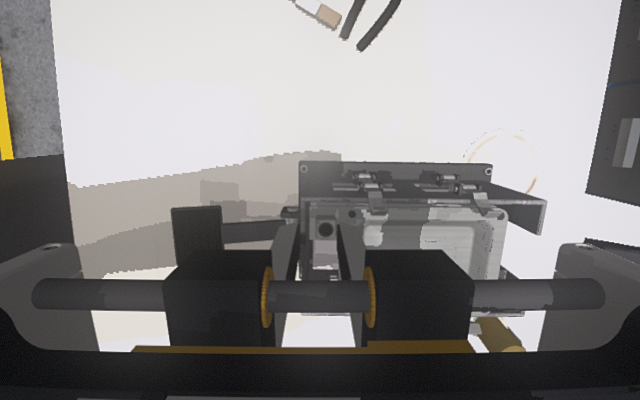

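Call:
apply_moves(increments="0.75 0.0008 0.0038 0 0; 0.75 0 0 0 0; 0.75 0 0 0.012 0; 0.75 0 0 0.0105 0; 0.75 0 0 0 0")

```text
time: 8.75
eef_pos: [573.2, 161.5, 108.5]
tcp_rot: [[-0.074, 0.997, -0.008], [0.997, 0.074, -0.004], [-0.004, -0.008, -1.0]]
force: [-0.3, 0.7, 0.4]
width: 23.3
grip_force: 0.0
```

Call:
apply_moves(increments="1 0 0 0 0; 1 0 0 0 0; 1 0 0 0 0; 1 0 0 0 0", squeeze=20)

```text
time: 9.15
eef_pos: [574.3, 161.8, 110.3]
tcp_rot: [[-0.074, 0.997, -0.006], [0.997, 0.074, -0.003], [-0.003, -0.006, -1.0]]
force: [-0.9, -0.3, -1.2]
width: 13.6
grip_force: 20.0
```

```bash
python3 - <<'E'
from h import *
s=robot.get_state(); r=s["tcp_rot"];print(s["time"],s["eef_pos"],np.round(r,3).tolist(),s["width"],s["force"],s["moment"],s["joint_pos"])
E
```

```text
9.15 [574.29434102 161.75572884 110.34657003] [[-0.074, 0.997, -0.006], [0.997, 0.074, -0.003], [-0.003, -0.006, -1.0]] 13.639061361665084 [-0.9064371  -0.32893363 -1.24050529] [-0.14761849 -0.03079757  0.00685807] [-0.72208485  0.43293111  0.43547567  1.88753922 -0.23056419  0.87697315
 -0.09831389]
```

Call:
apply_moves(increments="0.8 0 -0.001 0 0; 0.8 0 0 0 0; 0.8 0 0 0.004 0; 0.8 0 0 0 0; 0.8 0 0 0 0")

```text
time: 9.65
eef_pos: [573.1, 161.6, 106.0]
tcp_rot: [[-0.074, 0.997, -0.006], [0.997, 0.074, -0.003], [-0.003, -0.006, -1.0]]
force: [0.1, 0.2, 0.3]
width: 18.6
grip_force: 0.0
```

Call:
apply_moves(increments="1 0 0 0 0; 1 0 0 0 0; 1 0 0 0 0; 1 0 0 0 0", squeeze=20)

```text
time: 10.05
eef_pos: [573.1, 161.6, 106.1]
tcp_rot: [[-0.074, 0.997, -0.006], [0.997, 0.074, -0.003], [-0.003, -0.006, -1.0]]
force: [1.1, 0.7, -1.2]
width: 13.7
grip_force: 20.0
```

Call:
apply_moves(increments="1 0 0 -0.002 0; 1 0 0 -0.002 0; 1 0 0 -0.002 0; 1 0 0 -0.002 0; 1 0 0 0 0")

```text
time: 10.55
eef_pos: [573.3, 161.6, 114.4]
tcp_rot: [[-0.074, 0.997, -0.006], [0.997, 0.074, -0.003], [-0.003, -0.006, -1.0]]
force: [0.5, -0.8, -1.9]
width: 13.7
grip_force: 20.0
```

```bash
python3 - <<'E'
from h import *
s=robot.get_state(); print(s["time"],s["eef_pos"],s["width"],s["force"],s["moment"])
m=robot.camera_model("wrist"); w=save("wrist","pics/w4.png")[140:340,250:560]; b=save("scene","pics/s4.png")[160:270,235:385]
o=np.zeros((600,800,3),np.uint8);o[:290,:450]=cv2.resize(w,(450,290),interpolation=2)[:,:,::-1]
b=cv2.resize(b,(423,310),interpolation=2)[:,:,::-1];o[290:,:423]=b
cv2.imwrite("pics/c4.png",o[:,:460])
E
```

```text
10.55 [573.28450811 161.58316317 114.44447074] 13.659276941070944 [ 0.47977413 -0.78116604 -1.92328153] [-0.21251886  0.12282844 -0.03917728]
```

View pics/c4.png

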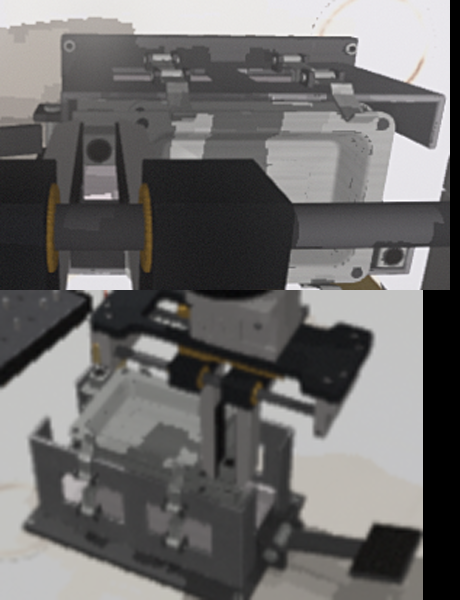

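```bash
cat >> h.py <<'E'
def coverpose(m,uv,obj,x0=(647,135,110,0,0,.07)):
    "fit (x,y,z,rx,ry,yaw)"
    from scipy.optimize import least_squares
    from scipy.spatial.transform import Rotation as R
    obj=np.array(obj,float);uv=np.array(uv,float)
    f=lambda p:(proj(m,R.from_euler('ZYX',[p[5],p[4],p[3]]).apply(obj)+p[:3])-uv).ravel()
    r=least_squares(f,x0,x_scale=[10,10,10,.1,.1,.1]);return r.x,r.fun
E
python3 - <<'E'
from h import *
m=robot.camera_model("wrist")
c=lambda u,v:(250+u/1.4516,140+v/1.45)
obj=[(-73,31,15.5),(-54,38.5,2.5),(54,38.5,2.5),(54,-38.5,2.5)]
p,r=coverpose(m,[c(98,148),c(142,122),c(387,124),c(357,271)],obj)
print(p.round(3),r.round(1))
E
```

```text
[ 6.47485e+02  1.36217e+02  1.10604e+02  4.10000e-02 -3.10000e-02
  7.30000e-02] [ 0.   0.2 -0.  -0.4 -0.1  0.1  0.1 -0. ]
```

```bash
cat >> h.py <<'E'
OBJ=[(-73,31,15.5),(-54,38.5,2.5),(54,38.5,2.5),(54,-38.5,2.5),(-54,-38.5,2.5)]
def refine(img,uv,w=7):
    g=img[:,:,::-1].mean(2) if img.ndim==3 else img
    out=[]
    for u,v in uv:
        a,b=int(round(u)),int(round(v)); q=g[b-w:b+w+1,a-w:a+w+1]
        if q.shape!=(2*w+1,2*w+1): out.append((np.nan,)*3);continue
        d=np.clip(np.percentile(q,60)-30-q,0,None); yy,xx=np.mgrid[-w:w+1,-w:w+1]; S=d.sum()+1e-9
        out.append((a+(d*xx).sum()/S,b+(d*yy).sum()/S,S))
    return np.array(out)
E
python3 - <<'E'
from h import *
from scipy.spatial.transform import Rotation as R
m=robot.camera_model("wrist"); w2=dict(m,world_from_camera=np.load("w2.npy"))
P=R.from_euler('ZYX',[.07,0,0]).apply(OBJ)+[647.3,135.5,103]
uv=proj(w2,P); r=refine(cv2.imread("pics/w2.png"),uv); print(np.c_[uv,r].round(1))
for sel in ([0,1,2,3,4],[0,2,3,4],[0,1,3,4]): 
    p,f=coverpose(w2,r[sel,:2],np.array(OBJ)[sel],(647,135,103,0,0,.07)); print(p.round(3),f.round(1))
N=R.from_euler('ZYX',[.07+np.pi,0,0]).apply(OBJ)+[647.3,135.5,94]
for n,mm in (("w2",w2),("w4",m)):
    uv=proj(mm,N[:1]); r=refine(cv2.imread(f"pics/{n}.png"),uv); print("next boss",n,uv.round(1),r.round(1),onplane(mm,r[:,:2],109.5).round(1))
E
```

```text
[[ 315.5  206.6  314.9  206.7   35.7]
 [ 296.2  212.3  295.6  212.7   79.3]
 [ 184.3  220.6  180.9  222.9 2561. ]
 [ 169.5  139.1  167.5  136.9 2871.7]
 [ 288.3  129.2  289.3  125.6 3392.4]]
[6.46221e+02 1.33343e+02 1.12548e+02 7.40000e-02 3.90000e-02 7.80000e-02] [ 1.  -0.3  0.6  0.8 -0.4 -1.1  0.2  0.2 -1.3  0.4]
[6.45681e+02 1.33265e+02 1.14556e+02 8.30000e-02 5.70000e-02 8.00000e-02] [ 1.1  0.3 -0.5 -0.7  0.4  0.3 -1.1  0.1]
[6.46454e+02 1.33041e+02 1.11007e+02 4.60000e-02 3.50000e-02 7.00000e-02] [ 0.6 -0.2  0.3  0.3  0.2 -0.7 -1.1  0.5]
next boss w2 [[148.3 149.4]] [[ 147.5  149.3 2407.9]] [[723.  109.6 109.5]]
next boss w4 [[519.8 315.3]] [[520. 315.   0.]] [[722.4 109.9 109.5]]
```

```bash
python3 - <<'E'
from h import *
from scipy.spatial.transform import Rotation as R
m=robot.camera_model("wrist")
c=lambda u,v:(250+u/1.4516,140+v/1.45)
print("seen",np.round([c(98,148),c(142,122),c(387,124),c(357,271)],1).tolist())
h=8.3
def pose(rx,ry,far=0):
    r=R.from_euler('ZYX',[.073,ry,rx]); Q=r.apply(OBJ); b=r.apply([-73,31,15.5]); return Q-b+[572.3,161.5,118.5+h]
for n,rx,ry in(("level",0,0),("x tilt",h/75,0),("y tilt",0,h/127),("diag",.055,.033)):
    print(n,proj(m,pose(rx,ry)[:4]).round(1).tolist())
nb=np.array([[722.5,109.6,109.5],[722.5,109.6,117.5]]);print("next rest/lifted",proj(m,nb).round(1),c(390,257))
E
```

```text
seen [[317.5, 242.1], [347.8, 224.1], [516.6, 225.5], [495.9, 326.9]]
level [[318.1, 242.8], [347.9, 224.4], [514.0, 224.7], [496.3, 327.7]]
x tilt [[318.1, 242.8], [348.0, 222.8], [515.2, 223.0], [490.8, 318.9]]
y tilt [[318.1, 242.8], [346.3, 223.8], [504.7, 220.9], [488.5, 320.5]]
diag [[318.1, 242.8], [347.2, 223.3], [509.9, 221.9], [489.5, 319.8]]
next rest/lifted [[520.1 315.4]
 [527.4 322.3]] (518.669054836043, 317.2413793103448)
```

Call:
apply_moves(increments="1 0 0 0.003 0; 1 0 0 0.003 0; 1 0 0 0.0025 0; 1 0 0 0 0; 1 0 0 0 0", squeeze=4)

```text
time: 11.15
eef_pos: [573.1, 161.7, 105.6]
tcp_rot: [[-0.074, 0.997, -0.006], [0.997, 0.074, -0.003], [-0.003, -0.006, -1.0]]
force: [-1.6, 1.2, 3.5]
width: 14.0
grip_force: 4.9
```

```bash
cat >> h.py <<'E'
SEEN=np.array([[317.5,242.1],[347.8,224.1],[516.6,225.5],[495.9,326.9]])
def track(f,guess,w=9,s=14):
    a=cv2.imread("pics/w4.png",0); b=cv2.imread(f,0); out=[]
    for (u,v),(p,q) in zip(SEEN,guess):
        u,v,p,q=[int(round(x)) for x in(u,v,p,q)]
        r=cv2.matchTemplate(b[q-s-w:q+s+w+1,p-s-w:p+s+w+1],a[v-w:v+w+1,u-w:u+w+1],cv2.TM_CCOEFF_NORMED)
        _,mx,_,l=cv2.minMaxLoc(r); i,j=l
        sx=sy=0
        if 0<i<2*s and 0<j<2*s:
            P=lambda a,b,c:(a-c)/(2*(a-2*b+c)); sx=P(r[j,i-1],r[j,i],r[j,i+1]); sy=P(r[j-1,i],r[j,i],r[j+1,i])
        out.append((SEEN[len(out)][0]-u+p+i-s+sx,SEEN[len(out)][1]-v+q+j-s+sy,mx))
    return np.array(out)
def measure(name,x0):
    from scipy.spatial.transform import Rotation as R
    s=robot.get_state();m=robot.camera_model("wrist"); save("wrist",f"pics/{name}.png")
    g=proj(m,R.from_euler('ZYX',[x0[5],x0[4],x0[3]]).apply(OBJ[:4])+x0[:3])
    t=track(f"pics/{name}.png",g); p,f=coverpose(m,t[:,:2],OBJ[:4],x0)
    print(s["time"],np.round(s["eef_pos"],1),"F",np.round(s["force"],1),"w",s["width"]);print(t.round(2).tolist());print(p.round(3),f.round(1))
    C=R.from_euler('ZYX',[p[5],p[4],p[3]]).apply([(-60,44,0),(60,44,0),(60,-44,0),(-60,-44,0)])+p[:3]; print("corner z: boss,+x+y,far,-x-y",C[:,2].round(1))
    return p
E
python3 - <<'E'
from h import *
measure("m1",(647.3,136,103,0,0,.073))
E
```

```text
11.15 [573.1 161.7 105.6] F [-1.6  1.2  3.5] w 14.021731033485807
[[317.45, 242.02, 0.99], [347.8, 223.98, 0.89], [518.2, 225.76, 0.84], [498.06, 327.29, 0.78]]
[ 6.48002e+02  1.36277e+02  1.01568e+02  4.70000e-02 -6.20000e-02
  8.20000e-02] [-0.   0.1  0.  -0.2 -0.   0.1  0.  -0. ]
corner z: boss,+x+y,far,-x-y [ 99.9 107.4 103.2  95.8]
```

Call:
apply_moves(increments="1 0 0 -0.002 0; 1 0 0 -0.002 0; 1 0 0 -0.002 0; 1 0 0 -0.001 0; 1 0 0 0 0", squeeze=4)

```text
time: 11.7
eef_pos: [573.3, 161.7, 112.8]
tcp_rot: [[-0.074, 0.997, -0.006], [0.997, 0.074, -0.003], [-0.003, -0.006, -1.0]]
force: [0.3, -0.5, -0.9]
width: 14.3
grip_force: 4.4
```

```bash
python3 - <<'E'
from h import *
measure("m2",(647.3,136,104,0.1,0.,.073))
E
```

```text
11.7 [573.3 161.7 112.8] F [ 0.3 -0.5 -0.9] w 14.303120284987374
[[317.88, 242.26, 0.98], [347.18, 223.58, 0.88], [511.91, 222.53, 0.89], [491.4, 321.11, 0.76]]
[6.47202e+02 1.36747e+02 1.06080e+02 5.70000e-02 6.00000e-03 7.70000e-02] [-0.1  0.2  0.1 -0.3 -0.1  0.1  0.1 -0. ]
corner z: boss,+x+y,far,-x-y [109.  108.2 103.2 103.9]
```

Call:
apply_moves(increments="1 0 0 -0.002 0; 1 0 0 -0.002 0; 1 0 0 -0.001 0; 1 0 0 0 0", squeeze=5)

```text
time: 12.15
eef_pos: [573.3, 161.6, 117.8]
tcp_rot: [[-0.074, 0.997, -0.006], [0.997, 0.074, -0.003], [-0.003, -0.006, -1.0]]
force: [-0.6, -1.4, -2.0]
width: 14.5
grip_force: 5.6
```

```bash
python3 - <<'E'
from h import *
measure("m3",(647.2,136.7,107.5,0.06,0.045,.077))
E
```

```text
12.15 [573.3 161.6 117.8] F [-0.6 -1.4 -2. ] w 14.451694015198436
[[318.27, 241.97, 0.99], [346.78, 223.35, 0.96], [505.87, 221.1, 0.84], [485.02, 319.76, 0.68]]
[6.44968e+02 1.37055e+02 1.12178e+02 3.20000e-02 9.30000e-02 5.40000e-02] [-0.1  0.4  0.1 -0.7 -0.2  0.3  0.2 -0.1]
corner z: boss,+x+y,far,-x-y [119.1 108.  105.2 116.3]
```

Call:
apply_moves(increments="1 0 0 -0.002 0; 1 0 0 -0.002 0; 1 0 0 -0.002 0; 1 0 0 0 0", squeeze=6)

```text
time: 12.6
eef_pos: [573.4, 161.7, 124.0]
tcp_rot: [[-0.074, 0.997, -0.006], [0.997, 0.074, -0.003], [-0.003, -0.006, -1.0]]
force: [-0.5, -1.2, -0.6]
width: 14.9
grip_force: 7.1
```

```bash
python3 - <<'E'
from h import *
measure("m4",(646,136.9,112,0.045,0.11,.07))
E
```

```text
12.6 [573.4 161.7 124. ] F [-0.5 -1.2 -0.6] w 14.918346748807842
[[318.44, 242.53, 0.97], [346.55, 223.18, 0.95], [503.3, 220.46, 0.84], [477.11, 324.65, 0.5]]
[ 6.38354e+02  1.41522e+02  1.33403e+02  0.00000e+00  2.53000e-01
 -7.00000e-03] [-0.3  1.2  0.4 -1.9 -0.6  0.9  0.6 -0.4]
corner z: boss,+x+y,far,-x-y [148.4 118.4 118.4 148.4]
```

Call:
apply_moves(increments="1 0 0 0 0; 1 0 0 0 0; 1 0 0 0 0", squeeze=20)

```text
time: 12.95
eef_pos: [573.3, 161.7, 123.7]
tcp_rot: [[-0.074, 0.997, -0.006], [0.997, 0.074, -0.003], [-0.003, -0.006, -1.0]]
force: [0.7, -0.9, -1.5]
width: 14.1
grip_force: 20.6
```

Call:
apply_moves(increments="1 0 0 0 0; 1 0 0 -0.002 0; 1 0 0 -0.002 0; 1 0 0 -0.002 0; 1 0 0 -0.002 0", squeeze=55)

```text
time: 13.45
eef_pos: [573.3, 162.0, 131.9]
tcp_rot: [[-0.074, 0.997, -0.006], [0.997, 0.074, -0.003], [-0.003, -0.006, -1.0]]
force: [0.1, 0.6, -3.8]
width: 13.9
grip_force: 55.2
```

```bash
python3 - <<'E'
from h import *
measure("m5",(647.3,136.,128,0.04,0.0,.073))
E
```

```text
13.45 [573.3 162.  131.9] F [ 0.1  0.6 -3.8] w 13.89849953032889
[[318.31, 242.56, 0.97], [346.42, 223.16, 0.94], [503.86, 220.89, 0.85], [502.15, 329.83, 0.38]]
[ 6.46843e+02  1.36656e+02  1.31854e+02 -1.80000e-01  8.20000e-02
  8.10000e-02] [ 0.2 -1.1 -0.1  1.8  0.4 -1.  -0.6  0.4]
corner z: boss,+x+y,far,-x-y [128.9 119.1 134.8 144.6]
```

Call:
apply_moves(increments="1 0 0 -0.003 0; 1 0 0 -0.003 0; 1 0 0 -0.003 0; 1 0 0 -0.003 0; 1 0 0 0 0", squeeze=60)

```text
time: 14.0
eef_pos: [573.7, 161.8, 144.2]
tcp_rot: [[-0.074, 0.997, -0.005], [0.997, 0.074, -0.003], [-0.003, -0.005, -1.0]]
force: [0.2, 0.5, -0.7]
width: 13.2
grip_force: 59.5
```

```bash
python3 - <<'E'
from h import *
measure("m6",(647.3,136.,139,0.04,0.0,.073))
E
```

```text
14.0 [573.7 161.8 144.2] F [ 0.2  0.5 -0.7] w 13.249231388576552
[[318.18, 242.38, 0.97], [346.64, 223.47, 0.86], [505.78, 221.23, 0.91], [491.89, 320.74, 0.4]]
[ 6.48562e+02  1.34990e+02  1.33461e+02 -3.00000e-03  5.00000e-03
  9.20000e-02] [ 0.1 -0.3 -0.1  0.5  0.1 -0.2 -0.1  0. ]
corner z: boss,+x+y,far,-x-y [133.6 133.1 133.3 133.9]
```

Call:
apply_moves(increments="1 0 0 -0.006 0; 1 0 0 -0.012 0; 1 0 0 -0.02 0; 1 0 0 -0.02 0; 1 0 0 -0.012 0")

```text
time: 14.55
eef_pos: [574.5, 162.1, 216.0]
tcp_rot: [[-0.074, 0.997, -0.004], [0.997, 0.074, -0.002], [-0.002, -0.004, -1.0]]
force: [0.7, -0.1, -1.0]
width: 13.3
grip_force: 59.5
```

Call:
apply_moves(increments="1 0 0 0 0; 1 0 0 0 0")

```text
time: 14.75
eef_pos: [573.6, 162.1, 213.5]
tcp_rot: [[-0.074, 0.997, -0.006], [0.997, 0.074, -0.003], [-0.003, -0.006, -1.0]]
force: [-0.1, 0.4, -2.2]
width: 13.3
grip_force: 59.5
```

```bash
python3 - <<'E'
from h import *
s=robot.get_state(); print(s["time"],s["eef_pos"],s["width"],s["force"])
w=save("wrist","pics/w7.png")[150:400,270:600]; b=save("scene","pics/s7.png")[120:280,225:385]; t=save("top","pics/t7.png")[140:240,255:345]
o=np.zeros((600,800,3),np.uint8)
R=lambda a,x,y:cv2.resize(a,(x,y),interpolation=2)[:,:,::-1]
o[:300,:396]=R(w,396,300);o[:400,400:]=R(b,400,400);o[300:,:324]=R(t,270,300) if 0 else R(t,324,300)
cv2.imwrite("pics/c7.png",o)
E
```

```text
14.75 [573.62561146 162.09708141 213.46044165] 13.323153475638879 [-0.11336819  0.35019989 -2.17514867]
```

View pics/c7.png

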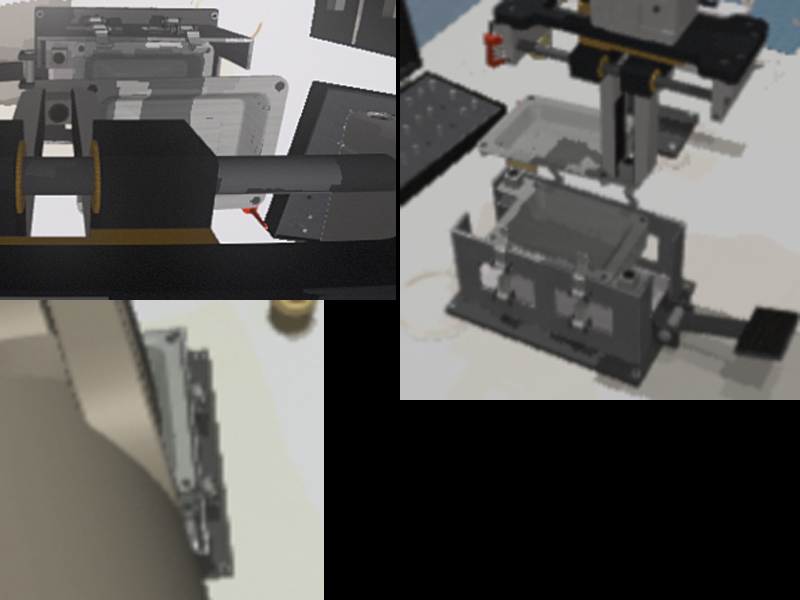

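```bash
python3 - <<'E'
from h import *
from scipy.spatial.transform import Rotation as R
m=robot.camera_model("wrist")
uv=[(318.3,242.3),(346.8,223.8),(504.5,222),(484.2,316.7)]
p,f=coverpose(m,uv,OBJ[:4],(648,136,210,0,0,.07));print(p.round(3),f.round(1))
b=np.array([572.8,162,226.])
for rx in(0,.1):
  for ry in(0,.06,.12):
    r=R.from_euler('ZYX',[.073,ry,rx]);print(rx,ry,proj(m,r.apply(np.array(OBJ[:4])-OBJ[0])+b).round(1).tolist())
s=robot.camera_model("scene"); c=lambda u,v:(225+u/2.5,120+v/2.5)
# scene corners: far left corner (80,150)crop, top-left (130,97)
for rx in(0,.1):
  for ry in(0,.06,.12):
    r=R.from_euler('ZYX',[.073,ry,rx]);print(rx,ry,proj(s,r.apply(np.array([(60,44,2.5),(60,-44,2.5)])-OBJ[0])+b).round(1).tolist())
print("seen",c(78,150),c(128,95))
E
```

```text
[6.46924e+02 1.35274e+02 1.99901e+02 6.60000e-02 4.00000e-02 7.10000e-02] [ 0.1  0.3 -0.2 -0.4 -0.1  0.1  0.1 -0. ]
0 0 [[318.7, 242.9], [348.6, 224.5], [515.4, 224.8], [497.5, 328.2]]
0 0.06 [[318.7, 242.9], [347.2, 223.9], [506.8, 221.3], [490.3, 321.6]]
0 0.12 [[318.7, 242.9], [345.7, 223.4], [498.2, 218.1], [482.9, 315.4]]
0.1 0 [[318.7, 242.9], [348.8, 223.0], [516.5, 223.3], [492.5, 320.2]]
0.1 0.06 [[318.7, 242.9], [347.4, 222.4], [507.9, 219.9], [485.1, 314.0]]
0.1 0.12 [[318.7, 242.9], [346.0, 221.9], [499.2, 216.6], [477.6, 308.3]]
0 0 [[252.7, 175.0], [274.5, 151.4]]
0 0.06 [[253.6, 178.2], [275.1, 154.6]]
0 0.12 [[254.6, 181.4], [276.0, 157.7]]
0.1 0 [[252.3, 174.8], [274.3, 154.7]]
0.1 0.06 [[253.1, 178.0], [275.1, 157.9]]
0.1 0.12 [[254.1, 181.3], [276.1, 161.0]]
seen (256.2, 180.0) (276.2, 158.0)
```

Call:
apply_moves(increments="1 -0.012 -0.008 0 0; 1 -0.02 -0.013 0 0; 1 -0.025 -0.016 0 0; 1 -0.03 -0.02 0 0; 1 -0.03 -0.02 0 0")

```text
time: 15.4
eef_pos: [504.1, 37.7, 213.9]
tcp_rot: [[-0.074, 0.997, -0.007], [0.997, 0.074, -0.004], [-0.003, -0.007, -1.0]]
force: [-0.6, -0.7, -1.6]
width: 13.6
grip_force: 59.4
```

Call:
apply_moves(increments="1 -0.018 -0.011 0 0; 1 -0.01 -0.006 0 0; 1 0 0 0.02 0; 1 0 0 0.03 0; 1 0 0 0.04 0")

```text
time: 15.9
eef_pos: [491.7, 10.9, 124.7]
tcp_rot: [[-0.075, 0.997, -0.003], [0.997, 0.075, -0.002], [-0.002, -0.003, -1.0]]
force: [1.7, 1.1, -1.5]
width: 13.4
grip_force: 59.3
```

Call:
apply_moves(increments="1 0 0 0.04 0; 1 0 0 0.025 0; 1 0 0 0.01 0; 1 0 0 0 0")

```text
time: 16.3
eef_pos: [489.5, 10.0, 48.8]
tcp_rot: [[-0.074, 0.997, -0.008], [0.997, 0.074, -0.004], [-0.004, -0.008, -1.0]]
force: [0.1, 0.4, -0.4]
width: 13.2
grip_force: 59.3
```

```bash
python3 - <<'E'
from h import *
s=robot.get_state();e=s["eef_pos"]
p=measure("m8",(e[0]+75,e[1]-26,e[2]-10,0.05,0.05,.073))
E
```

```text
16.3 [489.5  10.   48.8] F [ 0.1  0.4 -0.4] w 13.169676306633445
[[318.21, 242.45, 0.97], [346.78, 224.27, 0.7], [493.6, 221.5, 0.3], [502.9, 331.9, 0.41]]
[ 5.62025e+02 -1.59520e+01  5.10340e+01 -3.14000e-01  1.76000e-01
  6.00000e-02] [ 1.4 -1.5 -1.5  2.2  0.7 -1.2 -0.7  0.5]
corner z: boss,+x+y,far,-x-y [48.1 27.2 53.9 74.9]
```

Call:
apply_moves(increments="1 0 0 0.006 0; 1 0 0 0.006 0; 1 0 0 0.005 0; 1 0 0 0.004 0; 1 0 0 0 0", squeeze=30)

```text
time: 16.85
eef_pos: [489.4, 9.8, 28.3]
tcp_rot: [[-0.074, 0.997, -0.006], [0.997, 0.074, -0.003], [-0.003, -0.007, -1.0]]
force: [-0.0, 0.1, -0.8]
width: 13.4
grip_force: 29.8
```

Call:
apply_moves(increments="1 0 0 0.003 0; 1 0 0 0.003 0; 1 0 0 0.002 0; 1 0 0 0 0; 1 0 0 0 0")

```text
time: 17.35
eef_pos: [489.7, 9.8, 20.7]
tcp_rot: [[-0.074, 0.997, -0.006], [0.997, 0.074, -0.003], [-0.003, -0.006, -1.0]]
force: [-0.7, 1.2, -0.1]
width: 13.8
grip_force: 29.9
```

Call:
apply_moves(increments="1 0 0 0.002 0; 1 0 0 0.002 0; 1 0 0 0 0")

```text
time: 17.65
eef_pos: [489.7, 9.9, 16.5]
tcp_rot: [[-0.074, 0.997, -0.006], [0.997, 0.074, -0.003], [-0.003, -0.006, -1.0]]
force: [-0.6, 1.1, 3.2]
width: 13.7
grip_force: 30.0
```

Call:
apply_moves(increments="1 0 0 0.001 0; 1 0 0 0.001 0; 1 0 0 0 0")

```text
time: 17.95
eef_pos: [489.5, 10.0, 14.8]
tcp_rot: [[-0.074, 0.997, -0.006], [0.997, 0.074, -0.003], [-0.002, -0.006, -1.0]]
force: [-3.6, 2.9, 12.0]
width: 13.8
grip_force: 30.2
```

Call:
apply_moves(increments="1 0 0 0.001 0; 1 0 0 0.001 0; 1 0 0 0 0")

```text
time: 18.25
eef_pos: [489.0, 10.0, 12.8]
tcp_rot: [[-0.074, 0.997, -0.007], [0.997, 0.074, -0.003], [-0.002, -0.007, -1.0]]
force: [-7.0, 2.3, 16.2]
width: 14.0
grip_force: 31.8
```

Call:
apply_moves(increments="1 0 0 -0.001 0; 1 0 0 0 0; 1 0 0 0 0", squeeze=60)

```text
time: 18.55
eef_pos: [489.5, 9.9, 13.8]
tcp_rot: [[-0.074, 0.997, -0.006], [0.997, 0.074, -0.003], [-0.003, -0.006, -1.0]]
force: [-3.8, 1.8, 8.4]
width: 13.2
grip_force: 59.9
```

```bash
cat >> h.py <<'E'
def dots(name,lim=.12):
    "find pip dots as small dark blobs on flange near predictions, choose best (rx,ry) by grid"
    from scipy.spatial.transform import Rotation as R
    s=robot.get_state();m=robot.camera_model("wrist"); g=save("wrist",f"pics/{name}.png").mean(2).astype(np.float32)
    # dark-dot response: ring mean - centre mean
    resp=cv2.blur(g,(13,13))-cv2.blur(g,(5,5))
    e=np.array(s["eef_pos"]); b=e+[-0.8,0,12.6]
    best=[]
    for yaw in np.arange(.05,.1,.008):
      for rx in np.arange(-lim,lim,.01):
        for ry in np.arange(-lim,lim+.06,.01):
          uv=proj(m,R.from_euler('ZYX',[yaw,ry,rx]).apply(np.array(OBJ)[[1,2,3]]-OBJ[0])+b)
          v=[resp[int(round(y)),int(round(x))] if 0<=x<640 and 0<=y<400 else -99 for x,y in uv]
          best.append((min(v),sum(v),yaw,rx,ry,*uv.ravel()))
    best.sort(key=lambda q:-q[1]); print(s["time"],s["eef_pos"],s["force"],s["width"])
    for q in best[:4]: print(np.round(q,2).tolist())
E
python3 - <<'E'
from h import *
dots("m9")
E
```

```text
18.55 [489.4749087    9.90065042  13.81025707] [-3.78505365  1.75439859  8.44271897] 13.16091956258038
[21.49, 141.48, 0.07, -0.02, -0.04, 348.95, 224.96, 519.8, 227.19, 502.46, 333.8]
[21.49, 139.97, 0.07, -0.01, -0.04, 349.05, 225.03, 519.73, 228.56, 500.92, 334.26]
[21.49, 139.2, 0.07, -0.01, -0.04, 348.97, 224.8, 519.9, 227.03, 501.94, 332.99]
[21.49, 138.82, 0.07, 0.01, -0.05, 349.21, 224.58, 521.54, 227.36, 502.09, 332.55]
```

Call:
apply_moves(increments="1 0 0 -0.01 0; 1 0 0 -0.025 0; 1 0 0 -0.035 0; 1 0 0 -0.035 0; 1 0 0 -0.024 0")

```text
time: 19.1
eef_pos: [490.7, 9.8, 145.1]
tcp_rot: [[-0.073, 0.997, -0.004], [0.997, 0.073, -0.003], [-0.003, -0.005, -1.0]]
force: [0.3, 0.5, -1.8]
width: 13.4
grip_force: 59.5
```

Call:
apply_moves(increments="1 0 0 0 0; 1 0 0 0 0")

```text
time: 19.3
eef_pos: [490.3, 10.4, 142.9]
tcp_rot: [[-0.074, 0.997, -0.005], [0.997, 0.074, -0.003], [-0.002, -0.005, -1.0]]
force: [-0.4, 0.3, -2.4]
width: 13.8
grip_force: 59.5
```

```bash
python3 - <<'E'
from h import *
dots("m10")
E
```

```text
19.3 [490.33079501  10.36719142 142.87944946] [-0.35001406  0.34537919 -2.40648559] 13.761507571991963
[21.81, 130.77, 0.07, 0.01, -0.03, 348.86, 224.58, 518.39, 227.53, 498.63, 331.33]
[21.81, 128.25, 0.07, -0.0, -0.03, 348.76, 224.5, 518.45, 226.17, 500.14, 330.87]
[21.03, 127.63, 0.07, 0.02, -0.03, 348.87, 224.42, 518.5, 227.38, 498.12, 330.51]
[21.03, 127.4, 0.07, 0.03, -0.04, 349.11, 224.37, 520.04, 227.87, 498.81, 330.87]
```

Call:
apply_moves(increments="1 0 -0.015 0 0; 1 0 -0.022 0 0; 1 -0.01 -0.012 0 0; 1 -0.02 0 0 0; 1 -0.03 0 0 0")

```text
time: 19.85
eef_pos: [445.4, -53.4, 142.6]
tcp_rot: [[-0.076, 0.997, -0.007], [0.997, 0.076, -0.003], [-0.003, -0.007, -1.0]]
force: [0.4, -0.3, -1.5]
width: 13.4
grip_force: 59.5
```

Call:
apply_moves(increments="1 -0.03 0 0 0; 1 -0.022 0 0 0; 1 -0.012 0 0 0; 1 0 0 0 0; 1 0 0 0 0")

```text
time: 20.35
eef_pos: [450.2, -117.2, 142.8]
tcp_rot: [[-0.073, 0.997, -0.007], [0.997, 0.073, -0.004], [-0.003, -0.007, -1.0]]
force: [0.6, 0.2, -1.6]
width: 13.3
grip_force: 59.5
```

```bash
python3 - <<'E'
from h import *
dots("m11")
E
```

```text
20.35 [ 450.24209624 -117.22155804  142.83946742] [ 0.63787021  0.24159247 -1.58340922] 13.33210102472489
[21.7, 136.29, 0.07, -0.0, -0.03, 348.87, 224.71, 518.58, 227.62, 499.43, 332.15]
[21.7, 136.23, 0.07, 0.01, -0.03, 348.89, 224.55, 518.69, 227.46, 498.93, 331.34]
[21.7, 134.43, 0.07, -0.01, -0.02, 348.63, 224.77, 517.05, 227.14, 498.77, 331.77]
[21.42, 134.12, 0.07, -0.0, -0.03, 348.78, 224.48, 518.75, 226.09, 500.45, 330.89]
```

Call:
apply_moves(increments="1 -0.0005 0.008 0 0; 1 -0.001 0.014 0 0; 1 -0.001 0.016 0 0; 1 -0.001 0.014 0 0; 1 -0.001 0.008 0 0")

```text
time: 20.9
eef_pos: [512.6, -116.7, 142.8]
tcp_rot: [[-0.075, 0.997, -0.006], [0.997, 0.075, -0.004], [-0.003, -0.006, -1.0]]
force: [-0.9, -0.8, -1.4]
width: 13.3
grip_force: 59.5
```

Call:
apply_moves(increments="1 -0.0005 0.003 0 0; 1 0 0 0 0; 1 0 0 0 0; 1 0 0 0 0")

```text
time: 21.3
eef_pos: [513.4, -117.4, 143.0]
tcp_rot: [[-0.074, 0.997, -0.006], [0.997, 0.074, -0.003], [-0.003, -0.006, -1.0]]
force: [1.3, -0.1, -1.6]
width: 13.6
grip_force: 59.5
```

```bash
python3 - <<'E'
from h import *
s=robot.get_state(); print(s["eef_pos"],s["force"],s["moment"],s["width"],s["dq"])
dots("m12")
a=save("scene","pics/s12.png"); t=save("top","pics/t12.png")
# change vs earlier pictures around pile/pedal/detector
for n,p in(("scene","s"),("top","t")):
    x=cv2.imread(f"pics/{p}0.png",0).astype(float);y=cv2.imread(f"pics/{p}12.png",0).astype(float)
    d=abs(x-y)>40; print(n,[ (k,int(d[r].sum())) for k,r in {"pad":np.s_[240:266,360:385],"post":np.s_[115:150,317:324]}.items()] if p=="s" else int(d[130:290,262:345].sum()))
S=robot.camera_model("scene");print("beam, lower lens, upper lens px",proj(S,[(626,-139.5,140),(626,-139.5,115),(626,-139.5,165)]).round(1))
print(a[118:150:2,354].mean(1).round())
E
```

```text
[ 513.41847658 -117.42543636  143.01444434] [ 1.31381564 -0.09048123 -1.58195541] [0.029003   0.1110907  0.00494456] 13.63024964556932 [-2.52915896e-03 -4.32016702e-04 -7.96056760e-04 -1.65809276e-03
 -1.40090982e-03 -2.80960511e-05 -9.17887398e-04]
21.3 [ 513.41847658 -117.42543636  143.01444434] [ 1.31381564 -0.09048123 -1.58195541] 13.63024964556932
[20.2, 143.63, 0.07, -0.04, -0.02, 348.54, 225.31, 516.52, 227.7, 500.16, 334.17]
[20.2, 143.41, 0.07, -0.02, -0.03, 348.8, 225.09, 518.16, 228.02, 500.26, 333.78]
[20.2, 142.94, 0.06, -0.01, -0.03, 348.9, 225.16, 518.08, 229.38, 498.72, 334.23]
[20.2, 141.69, 0.07, -0.03, -0.02, 348.56, 225.15, 516.63, 227.54, 499.62, 333.38]
scene [('pad', 0), ('post', 0)]
top 331
beam, lower lens, upper lens px [[354.8 137.5]
 [354.2 145.5]
 [355.5 129.2]]
[107. 144. 172. 173. 119. 100.  97. 101.  88.  80.  74.  74. 121. 124.
  74. 101.]
```

```bash
python3 -c "
from bench import robot
print(robot.hand_in())"
```

```text
the job is handed in; nothing more can be done
None
```

I handed in the job at about 21 s with the top cover held level, to within about 0.05 rad, in the fork gap; its beam cut and fork clearance rest on measured positions and a wrist force of about the cover's own weight, not on a close-up view. The first lift came up level by about 8 mm, so I set the cover back and peeled it again corner-first. I then levelled it by briefly pressing it on the bare table (16 N) without letting go. Pressing the pedal to its stop reached 76 N at the fingertips, and the next cover was still in place on the raised pile when last seen.

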